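Seal a row of vented culture tubes

TASK

The five capped tubes in the white rack have two-position push caps, and some were left up in the vented position; before the rack is carried off every one must be sealed. Run a fingertip along that row from one end to the other, touching each cap in turn and pressing it gently fully down, also those that already look closed. Only touch the caps: do not lift, tip or shove the rack, leave the open tubes behind the row untouched, and do not disturb the timer, beaker and pen.

Things in the scene. Friction and masses are not known exactly. Their poses are not given: they have to be found in the camera images.
- rack: Loose white three-tier test tube rack, 70 (its x) x 205 (its y) x 65 mm high, about 0.4 kg with its tubes. Origin: centre of its underside, on the bench; z up. It slides at a sideways push of 2 to 3 N. Five capped tubes stand in a row along its y, 8 mm to the -x side of the centre line, 35.6 mm apart (every second hole), the third at y = 0; three open tubes stand in the row 24.8 mm to the +x side.
- open_tube_1: Open test tube without a cap, 12 mm thick, 67 mm long, standing in the rack in the row behind the capped ones (rack x +24.8, y +53 mm); its rim is 73 mm above the bench, 6 mm below the sealed caps' tops. Origin: its foot, 6 mm above the bench. Not to be touched.
- open_tube_2: Open test tube without a cap, 12 mm thick, 67 mm long, standing in the rack in the row behind the capped ones (rack x +24.8, y +18 mm); its rim is 73 mm above the bench, 6 mm below the sealed caps' tops. Origin: its foot, 6 mm above the bench. Not to be touched.
- open_tube_3: Open test tube without a cap, 12 mm thick, 67 mm long, standing in the rack in the row behind the capped ones (rack x +24.8, y -53 mm); its rim is 73 mm above the bench, 6 mm below the sealed caps' tops. Origin: its foot, 6 mm above the bench. Not to be touched.
- cap_1_top (a point): Centre of the flat top of the push cap at the end of the row at the rack's +y. A ribbed plastic stopper, 16 mm across (17 mm at its lower lip) and 12.5 mm high, over the rim of a 12 mm tube. Top about 84 mm above the bench when fully raised (vented) and 79 mm when fully down (sealed). The point moves with the cap; z up.
- cap_1 (a joint): How far the cap of place 1 is pushed down, in m: 0 raised (vented), 0.005 fully down on its stop (sealed). It slides straight down against about 4 N of friction, has no spring, and stays where it is left.
- cap_2_top (a point): Centre of the flat top of the push cap at place 2 of 5, counted from the rack's +y end. A ribbed plastic stopper, 16 mm across (17 mm at its lower lip) and 12.5 mm high, over the rim of a 12 mm tube. Top about 84 mm above the bench when fully raised (vented) and 79 mm when fully down (sealed). The point moves with the cap; z up.
- cap_2 (a joint): How far the cap of place 2 is pushed down, in m: 0 raised (vented), 0.005 fully down on its stop (sealed). It slides straight down against about 4 N of friction, has no spring, and stays where it is left.
- cap_3_top (a point): Centre of the flat top of the push cap at place 3 of 5, counted from the rack's +y end. A ribbed plastic stopper, 16 mm across (17 mm at its lower lip) and 12.5 mm high, over the rim of a 12 mm tube. Top about 84 mm above the bench when fully raised (vented) and 79 mm when fully down (sealed). The point moves with the cap; z up.
- cap_3 (a joint): How far the cap of place 3 is pushed down, in m: 0 raised (vented), 0.005 fully down on its stop (sealed). It slides straight down against about 4 N of friction, has no spring, and stays where it is left.
- cap_4_top (a point): Centre of the flat top of the push cap at place 4 of 5, counted from the rack's +y end. A ribbed plastic stopper, 16 mm across (17 mm at its lower lip) and 12.5 mm high, over the rim of a 12 mm tube. Top about 84 mm above the bench when fully raised (vented) and 79 mm when fully down (sealed). The point moves with the cap; z up.
- cap_4 (a joint): How far the cap of place 4 is pushed down, in m: 0 raised (vented), 0.005 fully down on its stop (sealed). It slides straight down against about 4 N of friction, has no spring, and stays where it is left.
- cap_5_top (a point): Centre of the flat top of the push cap at the end of the row at the rack's -y. A ribbed plastic stopper, 16 mm across (17 mm at its lower lip) and 12.5 mm high, over the rim of a 12 mm tube. Top about 84 mm above the bench when fully raised (vented) and 79 mm when fully down (sealed). The point moves with the cap; z up.
- cap_5 (a joint): How far the cap of place 5 is pushed down, in m: 0 raised (vented), 0.005 fully down on its stop (sealed). It slides straight down against about 4 N of friction, has no spring, and stays where it is left.
- timer: Loose bench timer lying flat to the left of the rack, 62 x 66 x 18 mm; origin at the centre of its underside. Bystander.
- beaker: Loose empty glass beaker to the right of the rack, 44 mm across, 58 mm high; origin at the centre of its underside. Bystander.
- pen: Loose capped marker pen lying on the bench to the left, 121 mm long, 10 mm thick; origin at the centre of its underside. Bystander.

How it is judged:
By the outcome, as a careful person would: the job done as asked, in the order asked, and still so for the second after the job is handed in, with the robot touching nothing.
It also fails if it takes over 51 s, if anything falls off the work surface, if the arm or the gripper's body presses on something with over 40 N, if the wrist force passes 120 N, or if a joint passes its speed limit or range.

ROBOT

A 6-joint arm with a two-finger parallel gripper is mounted at the origin on a cart in front of the work surface, level with it; the furniture and walls round the work are solid. World frame = base frame: x ahead of the robot, y to its left, z up, the work surface at z = 0. Lengths are in mm, angles in rad, forces in N, time in s.
With the tool pointing down it reaches from about 350 to 850 mm from the base axis. Payload 8.1 kg.
Tool frame: the origin (TCP) lies on the centre line of the jaws, within the pads' length; the fingertips stand 11 mm ahead of it and the grasp point (between the pads) lies 8 mm behind it; z points along the fingers, y is the direction in which the jaws open and shut (so a half turn about z gives the same grasp; the last joint's range is limited). The gripper opens to 93 mm and grips with 3 to 60 N. Pads are 15 mm wide; open, the fingers measure 128 mm over their backs; the gripper's body (75 mm by 188 mm) begins 65 mm behind the grasp point.
Start: joints at [-1.38, 0.13, 1.488, -0, 1.523, -0.085], TCP at [163.41, -577.323, 229.635] pointing down, gripper open.
Joint ranges: [-2.96, 2.96], [-0.89, 2.26], [0.02, 2.5], [-1.34, 4.48], [0, 2.73], [-2.66, 2.66]. Speed limits (rad/s): [2.39, 2.39, 2.79, 3.14, 3.14, 3.14].

INTERFACE

Orientations are given as a unit quaternion [x, y, z, w].
In Python, from station import env, imaging, workorder gives the robot as it stands. The module is installed in compiled form; this text tells all that it offers.
- The arm moves only by the shell command python3 -m pendant 'ROWS' [FORCE]. ROWS is text: rows parted by semicolons, each of 5 numbers parted by spaces: the shift along the world's x, y, z each as a share of 15 cm, from -1 to 1, then the turn about the world's z as a share of 30 degrees, from -1 to 1, then the opening, from 0 (shut) to 1 (fully open). A call has 1 to 8 rows; each row is the pose to reach, as a shift and turn from the pose commanded when the call began; what a row does not reach only later rows make up. A row lasts 1/8 s, in which the tool goes at most 62.5 mm and 10.7 degrees, less where a joint would pass 70% of its speed; a pose out of reach is approached as far as the arm can. A call with a number of a shift or a turn outside -1 to 1 is refused whole. A call with a gripper value outside its range is refused whole. The fingers move at their own pace and stop on an object; FORCE is the grip in N (left out, the last holds). Time passes only in rows, so rows that repeat a pose let the fingers close. It gives the time, the measured TCP pose, the force and the opening at its end, in the units of the state.
- env.read_state(): the state, without advancing time (a new reading comes with each control period).
- imaging.capture(name): name is "scene" or "side" or "wrist"; returns (picture, depth): 480x640x3 uint8, blue, green, red; 480x640 float32, mm along the optical axis (not along the pixel's ray), 0 where there is no reading.
- imaging.camera_info(name): a dict with "vfov" (degrees; the focal length in pixels is half the picture's height over the tangent of half this angle, whatever the lens; pixels are square), "cx", "cy" (the principal point, pixels), "camera_from_world" (4x4, takes a point from world to camera coordinates). Camera axes: x right, y up, looking along -z (the intrinsics and any distortion apply to the point x, -y, -z); pixel columns grow to the right and rows downward; lengths in mm; the calibration is good to about 2 mm. The wrist camera is an equidistant fisheye: a pixel r from the principal point sees the ray r / f radians off the axis. A picture is of the moment at which its call begins: read the wrist's pose just before it. camera_info takes no time and is no camera call; for the wrist camera it gives the pose at the moment of the call.
- workorder.close_job(): hands the job in, once; it reports no verdict.
The state is a dict: "t": time; "joint_positions": joint angles; "qd": joint speeds; "effort": joint torques, N m; "position": TCP position; "tcp_rot": TCP orientation; "contact_force": force on the tool from outside, world axes, zero at the start; "torque": the same for the moment, N m; "grip_width": finger opening in mm.
Only numpy, scipy, OpenCV 4.12 (cv2) and the standard library are available. Lean on these libraries where they do the work, as an engineer would, in place of code of your own. Each camera call takes 0.05 s, during which the arm holds its last target.

## Working session

There is one attempt and no reset: what is moved stays moved. The work goes in short steps, Python scripts to look and compute and a shell command to move; the robot and the scene stay as the last step left them, time stands still between calls to the robot, and variables do not carry over. Pictures are saved under pics/ and viewed, and the job is handed in when it is done.

```bash
mkdir -p pics; python3 - <<'E'
from station import env, imaging
import cv2,numpy as np
print(env.read_state())
for n in("scene","side"):
    p,d=imaging.capture(n); cv2.imwrite(f"pics/{n}0.png",p); np.save(f"{n}0.npy",d)
    print(n,imaging.camera_info(n))
E
```

```text
{'t': 0.0, 'joint_positions': array([-1.38039287e+00,  1.31156349e-01,  1.48928618e+00, -3.36063044e-05,
        1.52299198e+00, -8.53923518e-02]), 'qd': array([-0.00037105,  0.00105204, -0.00035016,  0.00023055, -0.00033997,
        0.00136121]), 'effort': array([ 2.23403354e-04, -5.59838998e+01, -4.91763210e+01,  7.69020338e-02,
        3.49359750e-02, -1.22215311e-04]), 'position': array([ 163.29662025, -576.77618229,  228.58651929]), 'tcp_rot': array([ 9.90506609e-01,  1.37462030e-01, -6.50915449e-05, -9.18775143e-04]), 'contact_force': array([ 0.46968831, -0.16383067, -0.47491783]), 'torque': array([-0.0031494 ,  0.01024308,  0.04016528]), 'grip_width': 92.805521797618}
scene {'vfov': 48.092818068183036, 'cx': 316.6029881266418, 'cy': 247.05074158116778, 'camera_from_world': array([[-6.88031418e-01, -7.25627453e-01,  8.80725458e-03,
         4.41992373e+02],
       [ 5.33789791e-01, -4.97836782e-01,  6.83540048e-01,
        -2.50685461e+02],
       [-4.91610849e-01,  4.74998251e-01,  7.29859873e-01,
        -8.59651020e+02],
       [ 0.00000000e+00,  0.00000000e+00,  0.00000000e+00,
         1.00000000e+00]])}
side {'vfov': 48.82731780483732, 'cx': 318.49937010177996, 'cy': 247.24162917537728, 'camera_from_world': array([[ 9.53794843e-01, -3.00343622e-01,  8.31304204e-03,
        -4.54681054e+02],
       [ 1.72672053e-01,  5.70573660e-01,  8.02888573e-01,
        -2.30704314e+02],
       [-2.45885665e-01, -7.64355550e-01,  5.96071164e-01,
        -7.64815880e+02],
       [ 0.00000000e+00,  0.00000000e+00,  0.00000000e+00,
         1.00000000e+00]])}
```

View pics/scene0.png

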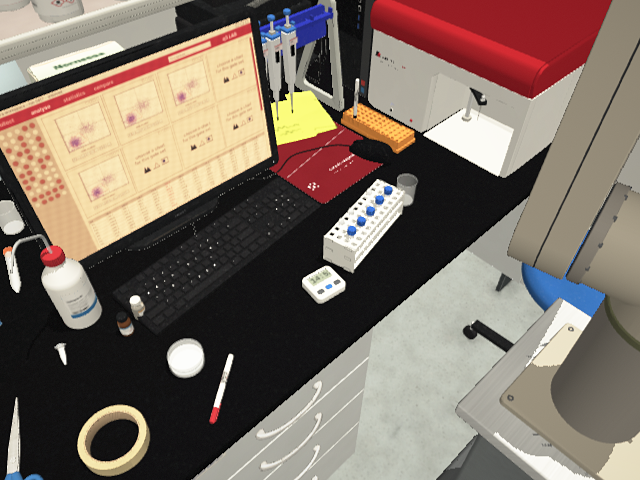

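View pics/side0.png

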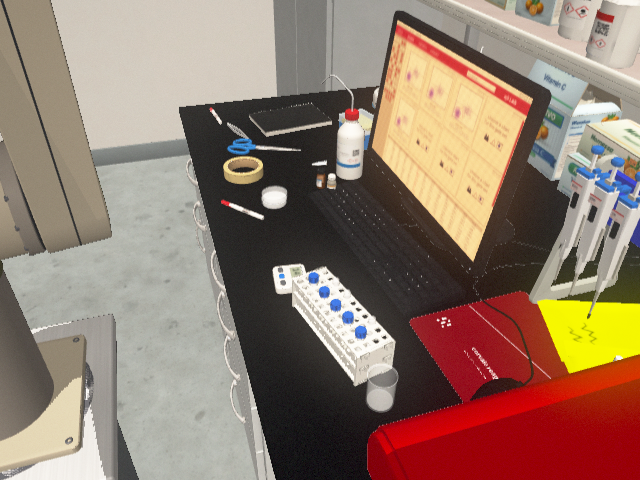

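Scene view: the row of blue caps runs from about (352,230) to (388,190), with the timer at (323,284) and the beaker at (405,190). Next I locate the caps.

```bash
cat > h.py <<'E'
import numpy as np,cv2
from station import imaging
def world(n,d):
    c=imaging.camera_info(n); f=240/np.tan(np.radians(c['vfov']/2))
    v,u=np.mgrid[0:480,0:640]
    P=np.stack([(u-c['cx'])/f*d,-(v-c['cy'])/f*d,-d],-1)
    T=np.linalg.inv(c['camera_from_world'])
    return P@T[:3,:3].T+T[:3,3]
E
python3 - <<'E'
from h import *
for n in("scene","side"):
    p=cv2.imread(f"pics/{n}0.png"); W=world(n,np.load(f"{n}0.npy"))
    hsv=cv2.cvtColor(p,cv2.COLOR_BGR2HSV)
    m=cv2.inRange(hsv,(105,130,60),(125,255,255))
    ok=(W[...,2]>55)&(W[...,2]<100)&(abs(W[...,0]-480)<300)
    m=m&(ok*255).astype(np.uint8)
    k,L,st,ce=cv2.connectedComponentsWithStats(m)
    print(n)
    for i in range(1,k):
        if st[i,4]<15: continue
        q=W[L==i]; zt=np.percentile(q[:,2],90); top=q[q[:,2]>zt-3]
        print(ce[i].round(1),st[i,4],'ztop',zt.round(1),'mean top',top.mean(0).round(1),'mid',((q.max(0)+q.min(0))/2).round(1))
    # white rack points
    hi=(hsv[...,1]<60)&(hsv[...,2]>140)&(W[...,2]>57)&(W[...,2]<70)&(abs(W[...,1])<600)&(W[...,0]>300)&(W[...,0]<800)
    q=W[hi]; print(len(q)); 
    print(cv2.minAreaRect(q[:,:2].astype(np.float32)), q[:,2].mean())
    v,u=np.nonzero(hi); print(u.min(),u.max(),v.min(),v.max())
    x=(300,400,170,290) if n=="scene" else (260,410,250,420)
    cv2.imwrite(f"pics/{n}crop.png",cv2.resize(p[x[2]:x[3],x[0]:x[1]],None,fx=4,fy=4,interpolation=cv2.INTER_CUBIC)[:600,:800])
E
```

```text
scene
[387.9 189.9] 53 ztop 81.8 mean top [515.2 -78.1  81. ] mid [515.1 -77.8  76.8]
[379.3 199.4] 56 ztop 83.2 mean top [507.3 -42.6  82. ] mid [508.  -42.3  78.9]
[370.1 210.6] 56 ztop 80.2 mean top [499.5  -8.1  78.9] mid [499.2  -8.   74. ]
[360.9 221. ] 63 ztop 80.2 mean top [492.   26.1  79. ] mid [491.7  26.8  74.8]
[351.4 230.1] 63 ztop 84.6 mean top [484.4  60.6  83.5] mid [484.6  60.6  80. ]
2774
((605.8630981445312, -21.753662109375), (1131.164306640625, 394.1179504394531), 89.44422912597656) 62.881474643117144
54 560 87 311
side
[313.1 277.3] 87 ztop 85.2 mean top [484.7  57.2  84.2] mid [485.1  57.8  79.9]
[323.8 291.3] 91 ztop 80.8 mean top [492.6  23.   79.9] mid [492.2  22.9  75.4]
[335.5 304.2] 98 ztop 80.4 mean top [500.6 -11.4  79.5] mid [500.6 -11.5  75.2]
[347.6 316.8] 104 ztop 83.7 mean top [508.2 -46.2  82.7] mid [508.1 -45.5  78.3]
[360.3 331.7] 113 ztop 83.3 mean top [516.  -80.9  82.4] mid [515.4 -80.8  77.1]
3079
((602.8201904296875, 169.0564727783203), (304.6759338378906, 675.5203247070312), 2.546201229095459) 63.463333721611555
292 469 151 388
```

```bash
python3 - <<'E'
from h import *
a=[]
for n in("scene","side"):
    W=world(n,np.load(f"{n}0.npy")).reshape(-1,3); a.append(W)
W=np.concatenate(a)
print("height map max z; rows x 100.., cols y -700..200 step 100")
for x in range(100,900,50):
    r=[]
    for y in range(-700,300,50):
        s=(abs(W[:,0]-x-25)<25)&(abs(W[:,1]-y-25)<25)&(W[:,2]<600)
        r.append(f"{np.percentile(W[s,2],98):5.0f}" if s.sum()>3 else "    .")
    print(x,*r)
E
```

```text
height map max z; rows x 100.., cols y -700..200 step 100
100     .     .     .     .     .  -204  -203     .     .     .     2    10   446   378   424   534    78     2     .  -742
150     .     .     .     .     .  -205  -203  -204     .  -743  -649    -4   543   447    -2   592   362     .     .  -744
200     .  -206  -205  -206  -207  -205  -202  -206     .  -746  -744  -744   543   480  -742     .     .     .     .  -744
250  -744  -742  -742  -655  -649  -742  -205  -222  -744  -743  -744  -744  -745  -743  -743  -745     .     .  -745  -743
300  -743  -744  -744  -657  -653  -308    -4    -4    -3    -4    -4    -4    -2    -3    -3    -4    -3    -2    -2    -5
350  -743  -744  -742     2     1     2     1     2     2     2     2     2     2     2     2     2     2     2     2     2
400   287   287   286   286   285   286   286   243     2     2     3     2     2     2     2     2    18    18     3     3
450   287   287   287   286   286   286   286   248     2     2     3    61    64    78    80    84    19    19     2     2
500   287   287   287   286   286   286   286   25
[... 241 characters left out ...]
86   248    30    44    22     5     5     5    16    17    17    18    18    19
650     .     .     .   286   286   286   284   255    33    46    41     5     5     6    20    21    21    22    23    23
700     .     .     .     .   286   286   284   256    32    38    35     5     5     5    22    23    25    25    25    25
750     .     .     .     .     .   286   284   256   136     6     9     8     6     8   341   327   327   328   328   328
800     .     .     .     .     .     .   282   254    32    21    22    19     7     6   382   382   382   382   382   382
850     .     .     .     .     .     .   258   237   255   262   254   298   311   287     3     6     3     .     .     .
```

View pics/sidecrop.png

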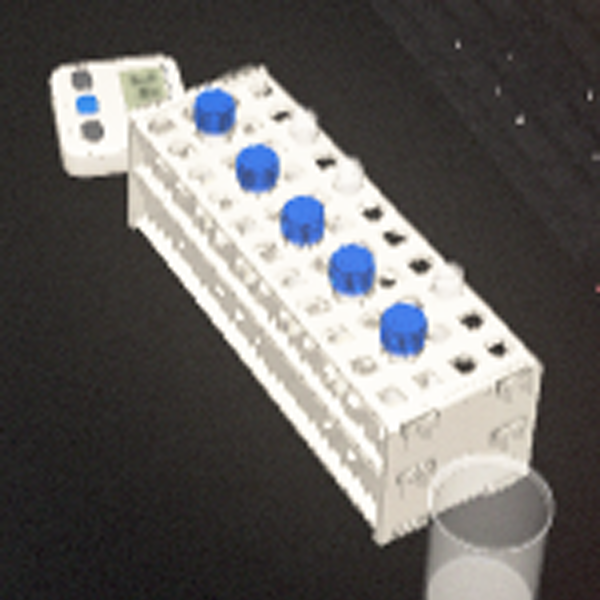

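View pics/scenecrop.png

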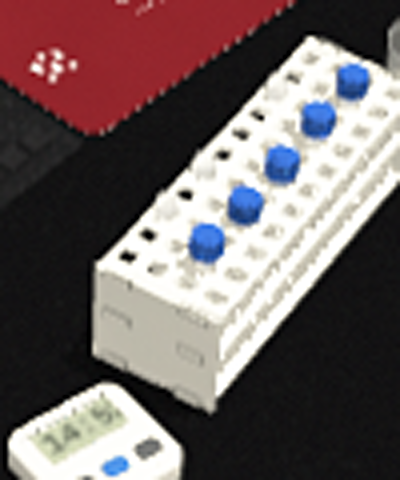

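```bash
python3 -m pendant '0 0 0.35 0 0; 0 0 0.67 0 0; 0.2 0.3 0.67 0 0; 0.45 0.65 0.67 -0.107 0; 0.7 1 0.67 -0.107 0; 0.7 1 0.67 -0.107 0' 20; python3 -m pendant '0.25 0.35 0 0 0; 0.5 0.7 0 0 0; 0.7 1 0 0 0; 0.7 1 0 0 0'
```

```text
t: 0.85
position: [270.5, -424.5, 330.3]
tcp_rot: [0.994, 0.112, 0.0, -0.0]
contact_force: [-0.0, -0.8, 0.7]
grip_width: 37.6
t: 1.35
position: [375.0, -275.0, 330.0]
tcp_rot: [0.994, 0.112, 0.0, -0.0]
contact_force: [-0.1, -0.2, -0.2]
grip_width: 1.2
```

```bash
python3 -m pendant '0.25 0.3 0 0 0; 0.6 0.65 0 0 0; 0.95 1 0 0 0; 0.95 1 0 0 0';python3 -m pendant '0 0.2 -0.3 0 0; 0 0.32 -0.7 0 0; 0 0.32 -1 0 0; 0 0.32 -1 0 0; 0 0.32 -1 0 0'
```

```text
t: 1.85
position: [517.3, -126.6, 329.2]
tcp_rot: [0.994, 0.11, -0.001, -0.0]
contact_force: [0.1, -0.6, 0.3]
grip_width: 0.7
t: 2.48
position: [516.8, -80.8, 182.0]
tcp_rot: [0.994, 0.109, 0.001, 0.0]
contact_force: [-0.2, -0.3, 0.5]
grip_width: 0.5
```

```bash
python3 -m pendant '0 0 -0.2 0 0; 0 0 -0.4 0 0; 0 0 -0.48 0 0; 0 0 -0.48 0 0'; python3 - <<'E'
from station import env, imaging
import cv2,numpy as np
s=env.read_state(); print(s['t'],s['position'],s['tcp_rot'],s['contact_force'])
p,d=imaging.capture("side"); np.save("s1.npy",d)
a=cv2.resize(p[200:360,230:430],None,fx=4,fy=4,interpolation=cv2.INTER_CUBIC)[:600];cv2.imwrite("pics/side1.png",a)
p,d=imaging.capture("scene")
a=cv2.resize(p[130:280,300:500],None,fx=4,fy=4,interpolation=cv2.INTER_CUBIC);cv2.imwrite("pics/scene1.png",a)
p,d=imaging.capture("wrist");cv2.imwrite("pics/wrist1.png",p)
E
```

```text
t: 2.98
position: [516.6, -79.9, 109.3]
tcp_rot: [0.994, 0.109, 0.001, 0.0]
contact_force: [-0.4, 0.6, 0.0]
grip_width: 0.4
2.975 [516.58452112 -79.86630744 109.30812724] [9.93993131e-01 1.09441051e-01 5.15210247e-04 2.16440892e-04] [-0.42033777  0.60360937  0.02743619]
```

View pics/side1.png

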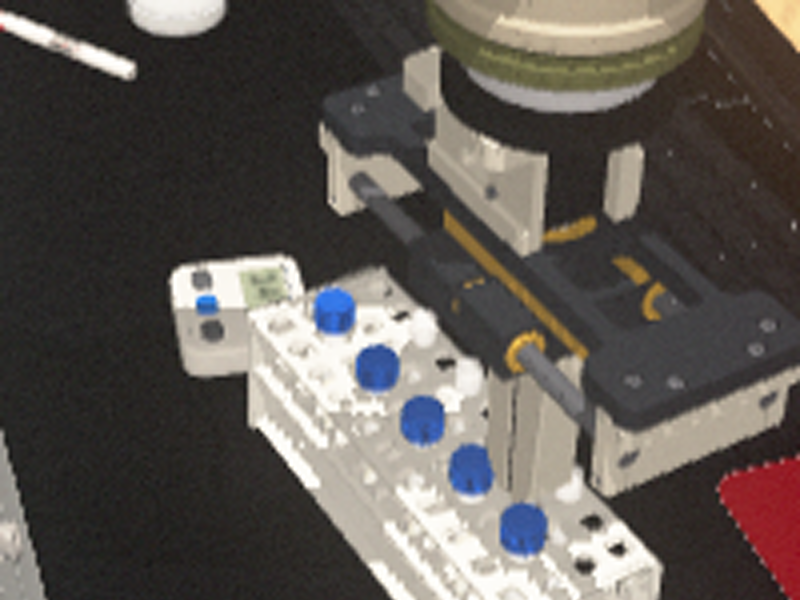

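View pics/scene1.png

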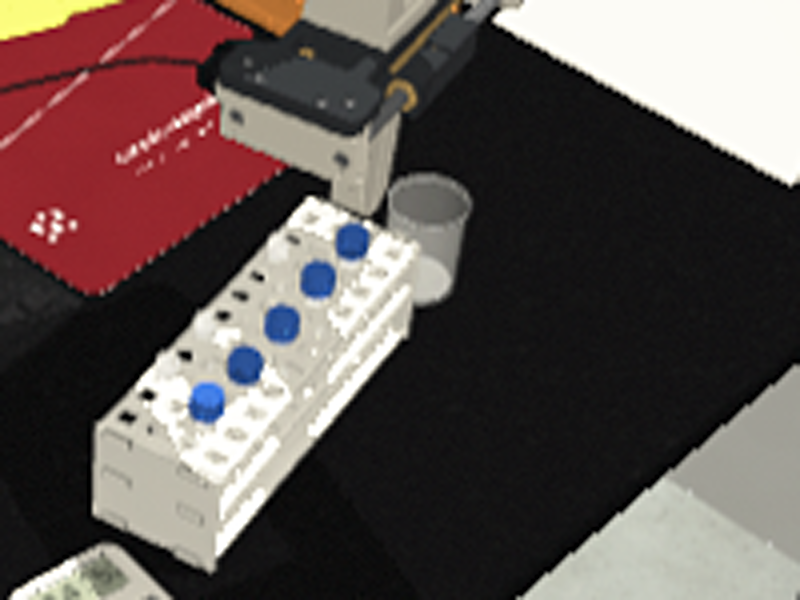

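View pics/wrist1.png

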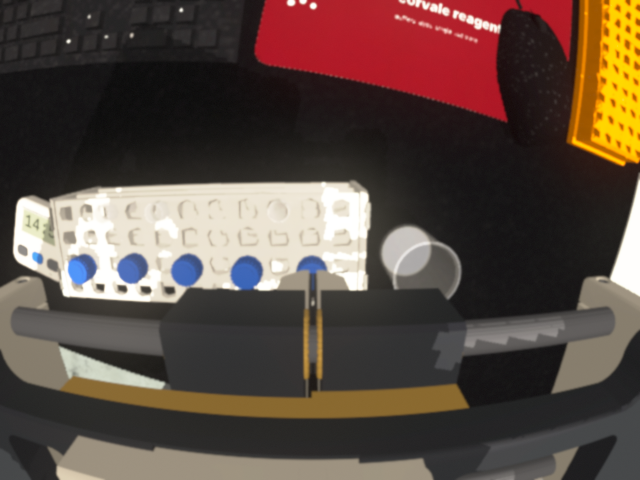

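The closed fingertips hang centred above cap 5: the tip is at side crop (520,495) and the cap at (523,527), and in the wrist view both are at column 312. I descend onto it.

```bash
python3 -m pendant '-0.005 0 -0.04 0 0; -0.005 0 -0.08 0 0; -0.005 0 -0.08 0 0'; python3 -m pendant '0 0 -0.01 0 0; 0 0 -0.02 0 0; 0 0 -0.03 0 0;0 0 -0.03 0 0'
```

```text
t: 3.5
position: [514.5, -79.1, 95.3]
tcp_rot: [0.994, 0.11, -0.001, -0.0]
contact_force: [-0.8, -0.5, 0.4]
grip_width: 0.2
t: 4.0
position: [515.3, -79.3, 91.8]
tcp_rot: [0.994, 0.11, 0.0, 0.0]
contact_force: [0.0, 1.1, 3.4]
grip_width: 0.6
```

```bash
python3 -m pendant '0 0 -0.007 0 0; 0 0 -0.007 0 0'; python3 -m pendant '0 0 -0.007 0 0; 0 0 -0.007 0 0'
```

```text
t: 4.25
position: [515.3, -79.3, 90.7]
tcp_rot: [0.994, 0.11, 0.0, 0.0]
contact_force: [-1.3, 0.1, 3.6]
grip_width: 0.5
t: 4.5
position: [515.3, -79.3, 90.2]
tcp_rot: [0.994, 0.11, 0.0, 0.0]
contact_force: [-3.1, 1.3, 8.3]
grip_width: 0.5
```

```bash
python3 -m pendant '0 0 0 0 0'; python3 -m pendant '0 0 -0.004 0 0; 0 0 -0.004 0 0'
```

```text
t: 4.62
position: [515.3, -79.3, 90.2]
tcp_rot: [0.994, 0.11, 0.0, 0.0]
contact_force: [-3.9, 1.0, 8.4]
grip_width: 0.4
t: 4.88
position: [515.5, -79.4, 90.2]
tcp_rot: [0.994, 0.11, 0.0, 0.0]
contact_force: [-5.1, 1.4, 13.7]
grip_width: 0.6
```

Cap 5 is on its stop: z stays constant while the force rises to 13.7 N. I lift and check before moving on.

```bash
python3 -m pendant '0 0 0.02 0 0; 0 0 0.12 0 0; -0.052 0.231 0.12 0 0; -0.052 0.231 0.12 0 0'; cat >caps.py <<'E'
from h import *
import sys
for n in("scene","side"):
    p,d=imaging.capture(n); W=world(n,d)
    if len(sys.argv)>1: cv2.imwrite(f"pics/{n}_{sys.argv[1]}.png",cv2.resize(p[170:350,280:440],None,fx=3.3,fy=3.3,interpolation=cv2.INTER_CUBIC))
    hsv=cv2.cvtColor(p,cv2.COLOR_BGR2HSV)
    m=cv2.inRange(hsv,(105,130,40),(125,255,255))
    ok=(W[...,2]>55)&(W[...,2]<100)&(abs(W[...,0]-500)<40)&(abs(W[...,1]+10)<110)
    m=m&(ok*255).astype(np.uint8)
    k,L,st,ce=cv2.connectedComponentsWithStats(m)
    print(n)
    for i in range(1,k):
        if st[i,4]<15: continue
        q=W[L==i]; zt=np.percentile(q[:,2],90); top=q[q[:,2]>zt-3]
        print(ce[i].round(1),st[i,4],'ztop',zt.round(1),'mean top',top.mean(0).round(1))
E
python3 caps.py a
```

```text
t: 5.38
position: [507.3, -43.3, 107.6]
tcp_rot: [0.994, 0.111, 0.0, -0.0]
contact_force: [0.8, -1.0, -0.1]
grip_width: 0.4
scene
[388.6 191.7] 37 ztop 79.6 mean top [512.6 -78.3  78.6]
[379.2 199.6] 57 ztop 83.4 mean top [507.  -41.9  82.4]
[370.1 210.5] 58 ztop 79.6 mean top [499.6  -7.9  78.6]
[360.8 220.9] 64 ztop 80.0 mean top [492.2  25.9  78.9]
[351.4 230.2] 64 ztop 83.9 mean top [484.3  61.   82.7]
side
[313.2 277.5] 85 ztop 84.7 mean top [484.3  57.5  83.8]
[323.7 291.4] 90 ztop 80.5 mean top [492.3  23.1  79.5]
[334.8 304.6] 84 ztop 80.5 mean top [498.9 -11.5  79.5]
[347.5 317. ] 102 ztop 84.0 mean top [507.3 -46.5  83.2]
[360.2 333.3] 115 ztop 80.1 mean top [515.5 -81.   79.2]
```

The rack has not moved and cap 5's top is at about 79.5. Next is cap 4.

```bash
python3 -m pendant '0 0 -0.035 0 0; 0 0 -0.07 0 0; 0 0 -0.07 0 0'; python3 -m pendant '0 0 -0.01 0 0; 0 0 -0.02 0 0; 0 0 -0.03 0 0;0 0 -0.03 0 0';  python3 -m pendant '0 0 -0.007 0 0; 0 0 -0.007 0 0'
```

```text
t: 5.85
position: [506.7, -44.9, 95.5]
tcp_rot: [0.994, 0.109, -0.001, -0.0]
contact_force: [-0.8, -0.2, -0.1]
grip_width: 0.5
t: 6.35
position: [507.5, -44.7, 92.1]
tcp_rot: [0.994, 0.11, 0.0, 0.0]
contact_force: [-1.6, -1.2, 2.4]
grip_width: 0.5
t: 6.6
position: [507.5, -44.8, 91.0]
tcp_rot: [0.994, 0.11, 0.0, 0.0]
contact_force: [-1.2, -1.1, 3.1]
grip_width: 0.5
```

```bash
python3 -m pendant '0 0 -0.007 0 0; 0 0 -0.007 0 0'; python3 -m pendant '0 0 -0.004 0 0; 0 0 -0.004 0 0'
```

```text
t: 6.85
position: [507.5, -44.8, 90.2]
tcp_rot: [0.994, 0.11, 0.0, 0.0]
contact_force: [-2.7, -0.5, 6.3]
grip_width: 0.4
t: 7.1
position: [507.6, -44.8, 90.2]
tcp_rot: [0.994, 0.11, 0.0, 0.0]
contact_force: [-4.6, -0.2, 11.2]
grip_width: 0.4
```

Cap 4 is on its stop at the same height, with 11 N. Cap 3 next.

```bash
python3 -m pendant '0 0 0.02 0 0; 0 0 0.12 0 0; -0.052 0.231 0.12 0 0; -0.052 0.231 0.12 0 0'; python3 -m pendant '0 0 -0.035 0 0; 0 0 -0.07 0 0; 0 0 -0.07 0 0; 0 0 -0.09 0 0; 0 0 -0.1 0 0; 0 0 -0.1 0 0'; python3 -m pendant '0 0 -0.007 0 0; 0 0 -0.007 0 0'
```

```text
t: 7.6
position: [499.5, -8.6, 107.9]
tcp_rot: [0.994, 0.111, 0.0, -0.0]
contact_force: [-0.2, -0.8, 0.7]
grip_width: 0.5
t: 8.35
position: [499.5, -10.1, 92.1]
tcp_rot: [0.994, 0.11, -0.0, -0.0]
contact_force: [-0.8, 0.2, 1.0]
grip_width: 0.2
t: 8.6
position: [499.6, -10.0, 91.2]
tcp_rot: [0.994, 0.11, -0.0, -0.0]
contact_force: [-0.8, 0.6, 0.2]
grip_width: 0.5
```

```bash
python3 -m pendant '0 0 -0.007 0 0; 0 0 -0.007 0 0'; python3 -m pendant '0 0 -0.004 0 0; 0 0 -0.004 0 0'
```

```text
t: 8.85
position: [499.7, -10.0, 90.4]
tcp_rot: [0.994, 0.11, 0.0, 0.0]
contact_force: [-0.9, -0.3, 2.3]
grip_width: 0.3
t: 9.1
position: [499.8, -10.0, 90.2]
tcp_rot: [0.994, 0.11, 0.0, 0.0]
contact_force: [-3.5, -0.0, 7.2]
grip_width: 0.7
```

```bash
python3 -m pendant '0 0 -0.004 0 0; 0 0 -0.004 0 0'; python3 -m pendant '0 0 0.02 0 0; 0 0 0.12 0 0; -0.052 0.231 0.12 0 0; -0.052 0.231 0.12 0 0'; python3 -m pendant '0 0 -0.035 0 0; 0 0 -0.07 0 0; 0 0 -0.07 0 0; 0 0 -0.09 0 0; 0 0 -0.1 0 0; 0 0 -0.1 0 0'; python3 -m pendant '0 0 -0.007 0 0; 0 0 -0.007 0 0'
```

```text
t: 9.35
position: [499.9, -10.0, 90.2]
tcp_rot: [0.994, 0.11, 0.0, 0.0]
contact_force: [-4.7, 1.4, 12.0]
grip_width: 0.4
t: 9.85
position: [491.8, 26.0, 107.8]
tcp_rot: [0.994, 0.111, 0.0, -0.0]
contact_force: [-0.3, -0.0, -0.2]
grip_width: 0.4
t: 10.6
position: [491.6, 24.6, 91.8]
tcp_rot: [0.994, 0.11, -0.0, -0.0]
contact_force: [0.5, -0.1, -0.2]
grip_width: 0.4
t: 10.85
position: [491.8, 24.6, 90.9]
tcp_rot: [0.994, 0.11, 0.0, 0.0]
contact_force: [-0.1, -0.2, -0.2]
grip_width: 0.3
```

```bash
python3 -m pendant '0 0 -0.007 0 0; 0 0 -0.007 0 0'; python3 -m pendant '0 0 -0.004 0 0; 0 0 -0.004 0 0'
```

```text
t: 11.1
position: [491.9, 24.6, 90.2]
tcp_rot: [0.994, 0.11, 0.0, 0.0]
contact_force: [-2.3, -0.1, 4.8]
grip_width: 0.8
t: 11.35
position: [492.0, 24.7, 90.2]
tcp_rot: [0.994, 0.11, 0.0, 0.0]
contact_force: [-4.9, -0.3, 9.9]
grip_width: 0.4
```

```bash
python3 -m pendant '0 0 0.02 0 0; 0 0 0.12 0 0; -0.052 0.231 0.12 0 0; -0.052 0.231 0.12 0 0'; python3 -m pendant '0 0 -0.035 0 0; 0 0 -0.065 0 0; 0 0 -0.065 0 0'; python3 -m pendant '0 0 -0.01 0 0; 0 0 -0.02 0 0; 0 0 -0.03 0 0; 0 0 -0.03 0 0';  python3 -m pendant '0 0 -0.007 0 0; 0 0 -0.007 0 0'
```

```text
t: 11.85
position: [484.0, 60.7, 108.2]
tcp_rot: [0.994, 0.111, 0.001, -0.0]
contact_force: [-0.1, -0.5, -0.0]
grip_width: 0.5
t: 12.22
position: [483.5, 58.7, 96.7]
tcp_rot: [0.994, 0.109, -0.001, 0.0]
contact_force: [0.5, -0.4, -0.8]
grip_width: 0.6
t: 12.72
position: [484.1, 59.1, 93.1]
tcp_rot: [0.994, 0.11, 0.0, 0.0]
contact_force: [-0.3, -2.6, 2.6]
grip_width: 0.1
t: 12.98
position: [484.1, 59.1, 92.0]
tcp_rot: [0.994, 0.11, 0.0, 0.0]
contact_force: [-0.4, -2.3, 2.2]
grip_width: 0.6
```

```bash
python3 -m pendant '0 0 -0.007 0 0; 0 0 -0.014 0 0; 0 0 -0.014 0 0'; python3 -m pendant '0 0 -0.004 0 0; 0 0 -0.004 0 0'
```

```text
t: 13.35
position: [484.1, 59.1, 90.2]
tcp_rot: [0.994, 0.11, 0.0, 0.0]
contact_force: [-2.0, -2.1, 7.0]
grip_width: 0.6
t: 13.6
position: [484.3, 59.2, 90.2]
tcp_rot: [0.994, 0.11, 0.0, 0.0]
contact_force: [-4.6, -2.8, 11.4]
grip_width: 0.4
```

Cap 1 is on its stop too. I lift clear and verify.

```bash
python3 -m pendant '0 0 0.02 0 0; 0 0 0.12 0 0; 0 0 0.5 0 0; 0 0 1 0 0; 0 0 1 0 0;0 0 1 0 0'; python3 caps.py end
```

```text
t: 14.35
position: [484.6, 59.4, 240.5]
tcp_rot: [0.994, 0.11, 0.001, 0.0]
contact_force: [0.2, -0.1, -1.8]
grip_width: 0.7
scene
[387.6 191.1] 55 ztop 79.6 mean top [515.  -78.5  78.8]
[379.  200.7] 55 ztop 79.1 mean top [507.6 -43.2  78.1]
[370.2 210.8] 59 ztop 79.4 mean top [500.   -8.9  78.4]
[360.8 221.1] 60 ztop 79.2 mean top [492.2  26.1  78.2]
[351.3 232. ] 66 ztop 79.2 mean top [484.3  61.3  78.1]
side
[313.  279.4] 83 ztop 80.4 mean top [484.5  57.4  79.4]
[323.7 291.8] 92 ztop 80.2 mean top [492.4  23.2  79.4]
[335.4 304.7] 100 ztop 79.8 mean top [500.6 -11.8  78.9]
[347.5 318.6] 105 ztop 80.6 mean top [508.  -46.2  79.6]
[360.2 333.3] 117 ztop 80.4 mean top [515.3 -80.7  79.5]
```

View pics/scene_end.png

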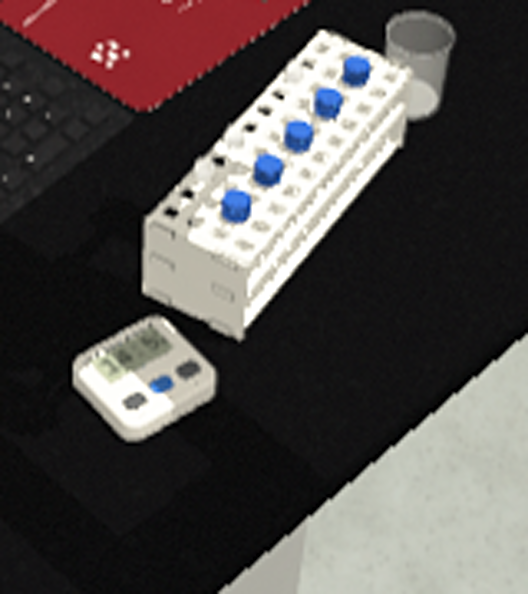

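View pics/side_end.png

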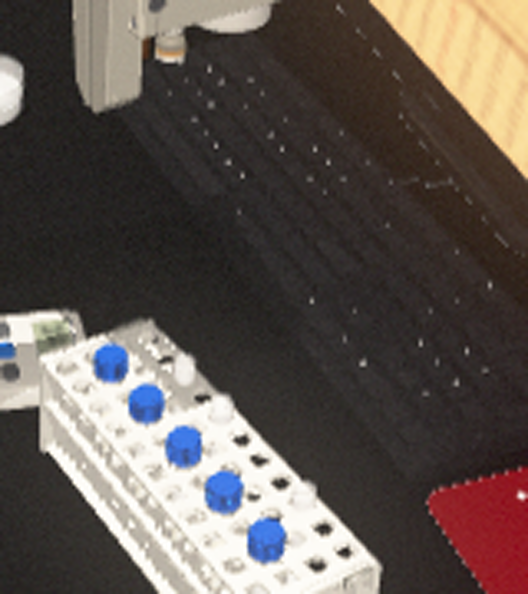

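```bash
python3 -c "
from station import workorder; print(workorder.close_job())"
```

```text
the job is handed in; nothing more can be done
None
```

All five caps are pressed fully down and the job is handed in, at about 14.5 s on the robot's clock. I worked with the closed fingertips from cap 5 to cap 1, lifting clear between caps.

- **Sealing:** each cap was pushed until the height stopped changing (TCP 90.2 mm every time) while the force rose to about 10–14 N. In the last pictures all the cap tops stand at 79–80.6 mm in both cameras. Before, caps 1, 4 and 5 stood at about 82–85 mm.
- **Rack and surroundings:** both cameras put the caps within about 1 mm of where they started, so I saw no sign that the rack moved. The timer and beaker look undisturbed in the last views and the open tubes are still standing. The pen was outside those close-ups, but the arm never went near it.
- **Disagreements:** each press also showed a sideways force on the tool, up to about 5 N along -x. That is above the 2–3 N at which the unpressed rack slides, but it came with the downward press and the rack did not shift. The two cameras also differ by about 3 mm along y.

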